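Charge the refillable spray flask on the sprung bench stand

TASK

Open the charging stand's valve: turn the small black handwheel counter-clockwise (seen from above) until the little steel knob on it stands in line with the brass pointer bar. Then set the round-bellied metal flask upright in the sprung ring cradle of the stand and push it all the way down against the springs, keeping the gripper itself clear of the stand. Finish while still gripping the flask and holding it pressed down; leave the valve as set and the other things on the bench undisturbed.

Things in the scene. Friction and masses are not known exactly. Their poses are not given: they have to be found in the camera images.
- stand: Charging stand fixed to the bench: grey plate 130 (its x) x 260 (its y) x 12 mm high; origin at the centre of its underside. The ring cradle is centred at its y = -78 mm, the valve with the handwheel at its y = +78 mm. Under the ring three spring posts and a thin brass nipple; a copper pipe joins the two ends.
- cradle_top (a point): Centre of the top face of the sprung grey ring (outer diameter 80, hole diameter 56, 12 mm thick, axis vertical), 75 mm above the bench when free. The flask's belly rests in the hole; its foot passes through.
- cradle (a joint): How far the sprung ring is pushed down, in m: 0 free, 0.020 at the bottom stop. Spring 500 N/m, preloaded so that the flask's own weight does not sink it; about 12 N of push beyond the flask's weight takes it to the stop.
- wheel_hub (a point): Centre of the handwheel, at mid height of its rim, 75 mm above the bench, vertical axis. Black round rim of outer diameter 68 mm, 14 mm high, three spokes, clear all round; can be gripped across the rim from above.
- wheel_knob (a point): Centre of the top of the steel knob on the handwheel: upright pin 12 mm in diameter, 20 mm from the wheel's axis, top 22 mm above the wheel's mid height.
- pointer_tip (a point): Outer end, top edge, of the fixed brass pointer bar (10 mm wide, 6 mm high), which lies below the wheel and sticks out radially towards the robot side (stand's -x), 62 mm from the wheel's axis, 42 mm above the bench.
- handwheel (a joint): Handwheel angle in rad, growing counter-clockwise seen from above; stops at 0 (valve shut) and 5.0. The knob is in line with the pointer at 3.60. Stiff: friction about 0.06 N m, stays where it is left.
- flask: Loose bare-metal refillable spray flask, about 220 g, 132 mm high, round about its z axis: foot 36 mm in diameter, ball-shaped belly 66 mm in diameter with its centre 36 mm up, straight neck 28 mm in diameter from 68 to 118 mm up, then a black spray head 24 mm in diameter. Origin at the centre of the foot's underside. Seated in the ring, its foot is about 18 mm below the ring's top face.
- flask_neck (a point): Point on the flask's axis 100 mm above its foot, the place to grip the neck.
- tub: Bystander: squat white lidded tub, 70 mm diameter, 80 mm high; origin under its centre.
- glue_bottle: Bystander: slim adhesive bottle with a long thin nozzle on a wider grey foot (60 mm), 165 mm high; origin under its centre.
- tape: Bystander: roll of paper tape lying flat, 84 mm diameter, 19 mm high; origin under its centre.
- hammer: Bystander: hammer lying on the bench.
There are look-alikes about, which are no part of the job. What is shaped like the flask but purple is not meant.

How it is judged:
On the way, in this order (a step that is already met when the one before it is completed fails the run):
1. the handwheel knob is in line with the pointer (within 0.25 rad) (value of joint handwheel between 3.35 and 3.85 rad and velocity of joint handwheel below 0.1 rad/s), for 0.2 s.
2. the flask sits upright in the ring (horizontal distance between flask and cradle_top below 0.006 m and z of flask in the frame of cradle_top below -0.014 m and contact force between flask and stand above 1 N and angle between flask's own z axis and vertical below 0.15 rad), for 0.05 s.
At the end, for the whole second after the job is handed in: Handwheel within 0.25 rad of the pointer mark; flask in the ring, centred within 6 mm, upright within 0.15 rad, at rest; fingers hold it and press the ring more than 15 of its 20 mm down, over 8 N on the stand; the robot itself does not touch the stand (value of joint handwheel between 3.35 and 3.85 rad and value of joint cradle above 0.015 m and horizontal distance between flask and cradle_top below 0.006 m and z of flask in the frame of cradle_top between -0.024 and -0.014 m and angle between flask's own z axis and vertical below 0.15 rad and contact force between the fingers and flask above 3 N and contact force between flask and stand above 8 N and contact force between each of the arm, the fingers and stand below 0.5 N and linear speed of flask below 0.02 m/s); the arm keeps its last pose, push and grip.
It fails at once if the flask is tipped over (angle between flask's own z axis and vertical above 0.6 rad).
It fails at once if a bystander is moved or knocked over (distance of any of tub, glue_bottle, tape, hammer from where it was at the start of the episode above 0.03 m or angle between any of tub, glue_bottle's own z axis and vertical above 0.5 rad).
It also fails if it takes over 67 s, if anything falls off the work surface, if the arm or the gripper's body presses on something with over 40 N, if the wrist force passes 120 N, or if a joint passes its speed limit or range.

ROBOT

A 7-joint arm with a two-finger parallel gripper is mounted at the origin on the work surface. World frame = base frame: x ahead of the robot, y to its left, z up, the work surface at z = 0. Lengths are in m, angles in rad, forces in N, time in s.
With the tool pointing down it reaches from about 0.4 to 0.85 m from the base axis. Payload 10.4 kg.
Tool frame: the origin (TCP) lies at the very end of the fingers, on their centre line; the grasp point (between the pads) lies 19 mm behind it (grip_point_offset is the distance from the TCP to the grasp point, in m); z points along the fingers, y is the line along which they close (so a half turn about z gives the same grasp; the last joint's range is limited). The gripper opens to 87 mm and grips with 3 to 60 N. Pads are 19 mm wide; open, the fingers measure 117 mm over their backs; the gripper's body (75 mm by 190 mm) begins 51 mm behind the grasp point.
Start: joints at [1.211, 0.332, -0.065, 1.46, 0.022, 1.35, -0.088], TCP at [0.207, -0.59, 0.223] pointing down, gripper open.
Joint ranges: [-2.6, 2.6], [-0.5, 2.12], [-1.47, 1.34], [0.16, 2.42], [-1.27, 4.41], [0.06, 2.06], [-2.6, 2.6]. Speed limits (rad/s): [2.22, 2.22, 2.79, 2.79, 3.14, 3.14, 3.14].

INTERFACE

Orientations are given as a unit quaternion [x, y, z, w].
In Python, from bench import * gives the robot as it stands.
- The arm moves only by the tool play_rows, never from a script. Its argument "increments" is text: rows parted by semicolons, each of 7 numbers parted by spaces: the turn, a rotation vector about the tool's x, y, z in rad, then the shift along the tool's x, y, z in m, then the opening, from 0 (shut) to 1 (fully open). A call has 1 to 8 rows; each row is the pose to reach, as a shift and turn from the pose commanded when the call began, along the tool's axes at that moment; what a row does not reach only later rows make up. A row lasts 1/10 s, in which the tool goes at most 50 mm and 8.59 degrees, less where a joint would pass 70% of its speed; a pose out of reach is approached as far as the arm can. A call with a gripper value outside its range is refused whole. The fingers move at their own pace and stop on an object; "grip_force" is the grip in N (left out, the last holds). Time passes only in rows, so rows that repeat a pose let the fingers close. It gives the time, the measured TCP pose, the force, the opening and the grip force at its end, in the units of the state.
- read_state(): the state, without advancing time (a new reading comes with each control period).
- camera(name): name is "side" or "top"; returns a dict with "color" (480x640x3 uint8, red, green, blue), "fx", "fy", "cx", "cy" (pixels), "camera_from_world" (4x4, takes a point from world to camera coordinates). Camera axes: x right, y down, z forward; pixel columns grow to the right and rows downward; lengths in m; the calibration is good to about 2 mm. A picture is of the moment at which its call begins. There is no depth.
- close_job(): hands the job in; it is judged then, once.
The state is a dict: "time": time; "joint_positions": joint angles; "joint_vel": joint speeds; "joint_torque": joint torques, N m; "ee_pos": TCP position; "eef_rot": TCP orientation; "ft_force": force on the tool from outside, world axes, zero at the start; "torque": the same for the moment, N m; "width": finger opening in m; "grip_force": force on a finger pad.
Only numpy, scipy, OpenCV 4.12 (cv2) and the standard library are available. Lean on these libraries where they do the work, as an engineer would, in place of code of your own. Each camera call takes 0.05 s, during which the arm holds its last target. There are 200 camera calls.

## Working session

There is one attempt and no reset: what is moved stays moved. The work goes in short steps, Python scripts to look and compute and a tool call to move; the robot and the scene stay as the last step left them, time stands still between calls to the robot, and variables do not carry over. Pictures are saved under pics/ and viewed, at most 14 in all, crops included, and the job is handed in when it is done.

Besides the shell and the picture viewer there is one more tool, called after ">>>" by a JSON object that holds its "fn" and its "kwargs". play_rows: Moves the arm, as the interface text tells. Its arguments: {"type":"object","properties":{"increments":{"type":"string"},"grip_force":{"type":"number"}},"required":["increments"]}

```bash
mkdir -p pics; cat > h.py <<'E'
from bench import *
import numpy as np, cv2
from scipy.spatial.transform import Rotation as R
def ray(c,u,v):
    M=np.array(c["camera_from_world"]); r=M[:3,:3]; o=-r.T@M[:3,3]
    d=r.T@np.array([(u-c["cx"])/c["fx"],(v-c["cy"])/c["fy"],1]); return o,d
def onz(c,u,v,z):
    o,d=ray(c,u,v); return o+d*(z-o[2])/d[2]
def proj(c,p):
    M=np.array(c["camera_from_world"]); q=M[:3,:3]@np.array(p)+M[:3,3]
    return np.array([c["fx"]*q[0]/q[2]+c["cx"],c["fy"]*q[1]/q[2]+c["cy"]])
def tri(c1,p1,c2,p2):
    o1,d1=ray(c1,*p1);o2,d2=ray(c2,*p2)
    A=np.stack([d1,-d2],1); s=np.linalg.lstsq(A,o2-o1,rcond=None)[0]
    a,b=o1+s[0]*d1,o2+s[1]*d2; return (a+b)/2,np.linalg.norm(a-b)
E
python3 - <<'E'
from h import *
for n in ("top","side"):
    c=camera(n); cv2.imwrite(f"pics/{n}0.png",c["color"][:,:,::-1]); o,_=ray(c,0,0); print(n,o.round(3),c["fx"],onz(c,320,240,0).round(3))
s=read_state(); print(s)
E
```

```text
top [ 0.358 -0.029  1.187] 590.8289160790508 [ 0.516 -0.025  0.   ]
side [0.262 0.755 0.613] 481.290483734094 [ 0.564 -0.178  0.   ]
{'time': 0.1, 'joint_positions': array([ 1.21141557,  0.33281051, -0.0647238 ,  1.46085004,  0.02159891,
        1.34990442, -0.08851814]), 'joint_vel': array([-2.43279047e-04, -5.84779945e-04, -3.30313598e-04, -2.22503253e-03,
        9.64879497e-05, -1.87401566e-03, -8.69867941e-04]), 'joint_torque': array([ 1.08418608e-03, -6.24549508e+01,  2.44580075e-02, -3.90721822e+01,
       -6.13310840e-02,  3.64847272e-02,  6.68607186e-05]), 'ee_pos': array([ 0.20642754, -0.58955897,  0.22183589]), 'eef_rot': array([ 9.85853667e-01,  1.67607100e-01, -1.30997310e-04, -6.24823131e-04]), 'ft_force': array([ 0.79611881, -0.50252995,  0.20683953]), 'torque': array([ 0.00275811,  0.0120869 , -0.00909695]), 'grip_force': 0.0, 'width': 0.08690651033473641}
```

View pics/top0.png

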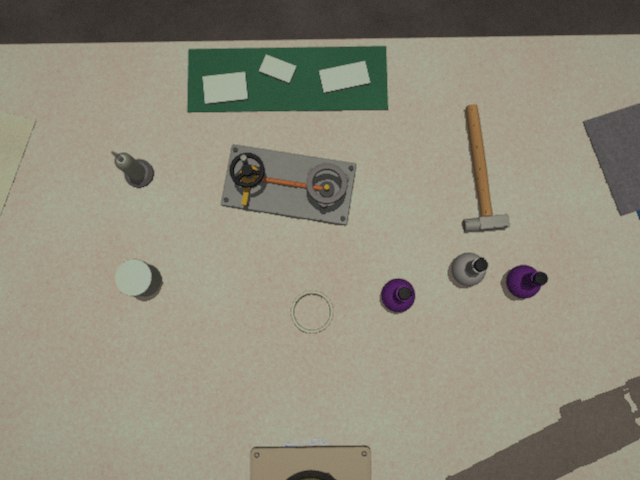

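View pics/side0.png

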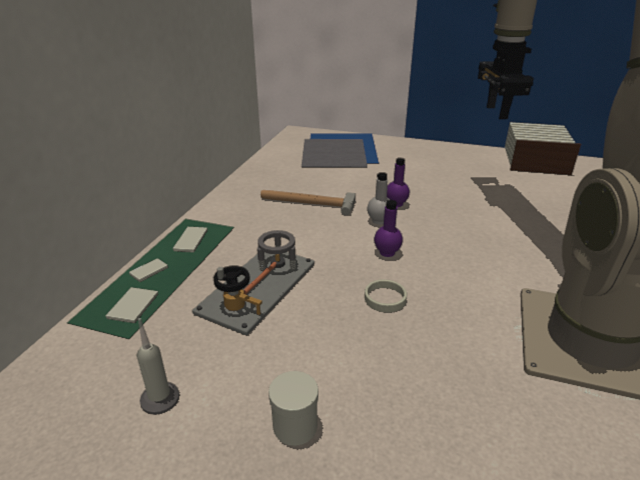

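The top view shows the stand with its wheel at about (247,171) and its ring at (326,186). The flask candidates are purple (398,295), bare metal (470,269) and purple (523,281). The bare-metal one at (470,269) fits the description, so I'll confirm it in a crop.

```bash
python3 - <<'E'
from h import *
c=camera("top"); s=camera("side")
im=c["color"][:,:,::-1]; si=s["color"][:,:,::-1]
a=cv2.resize(im[135:235,210:370],(800,500),interpolation=cv2.INTER_CUBIC)[:300*2]
b=cv2.resize(si[225:335,190:330],(420,330),interpolation=cv2.INTER_CUBIC)
cv2.imwrite("pics/stand1.png",a)
f=cv2.resize(im[240:320,370:560],(760,320),interpolation=cv2.INTER_CUBIC)
g=cv2.resize(si[150:265,350:430],(191,275))
o=np.zeros((600,760,3),np.uint8); o[:270]=f[:270]; o[270:,:][:330,:420]=b; o[300:575,500:691]=g
cv2.imwrite("pics/flask1.png",o)
# brass/copper masks & plate
hsv=cv2.cvtColor(im,cv2.COLOR_BGR2HSV)
m=(cv2.inRange(im,(85,85,85),(150,150,150))>0)&(hsv[:,:,1]<25); m[:, :210]=0;m[:135]=0;m[235:]=0;m[:,370:]=0
n,l,st,ce=cv2.connectedComponentsWithStats(m.astype(np.uint8)); k=1+st[1:,4].argmax(); print(st[k],ce[k])
r=cv2.minAreaRect(np.argwhere(l==k)[:,::-1].astype(np.float32)); print(r)
bp=cv2.boxPoints(r); W=np.array([onz(c,*p,0.012) for p in bp]); print(W.round(4), W.mean(0).round(4),[np.linalg.norm(W[i]-W[i-1]).round(3) for i in range(4)])
E
```

```text
[ 221  145  135   80 4834] [292.28858089 185.3880844 ]
((288.283935546875, 183.7254180908203), (127.4193344116211, 61.77428436279297), 9.090276718139648)
[[ 0.5902  0.1753  0.012 ]
 [ 0.7175  0.1565  0.012 ]
 [ 0.6711 -0.101   0.012 ]
 [ 0.5453 -0.0786  0.012 ]] [0.631  0.0381 0.012 ] [np.float64(0.258), np.float64(0.129), np.float64(0.262), np.float64(0.128)]
```

View pics/stand1.png

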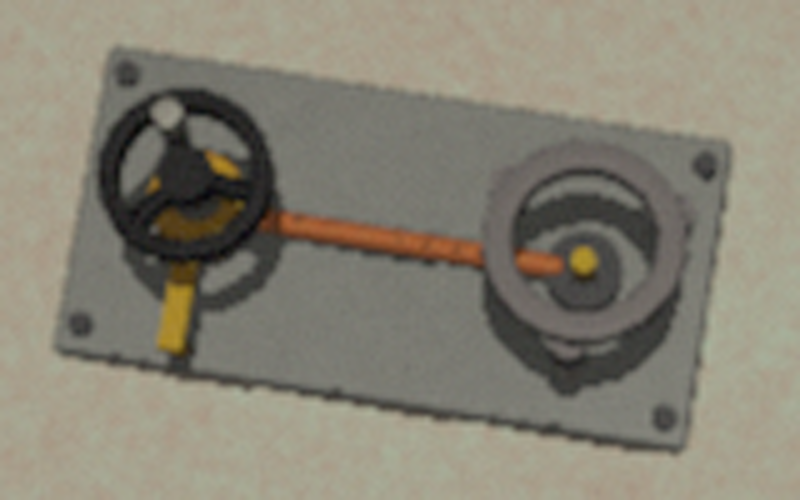

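View pics/flask1.png

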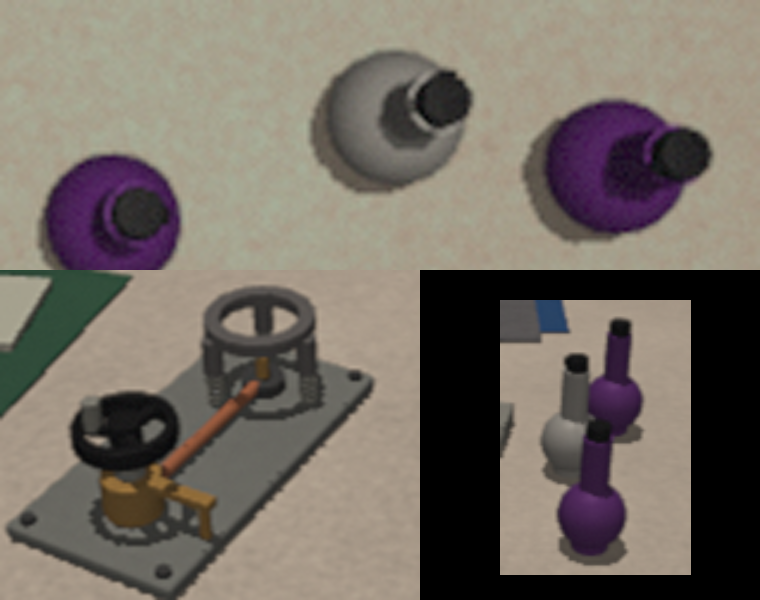

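```bash
python3 - <<'E'
from h import *
c=camera("top"); s=camera("side")
im=c["color"][:,:,::-1]
P=lambda x,y:((x+.5)/5-.5+210,(y+.5)/5-.5+135)
B=[onz(c,*P(*q),.012) for q in [(128,73),(705,165),(81,324),(664,418)]]
print("bolts",np.round(B,4),"mean",np.mean(B,0).round(4))
ex=(B[0]+B[1]-B[2]-B[3]); yaw=np.arctan2(ex[1],ex[0]); ey=B[0]+B[2]-B[1]-B[3]
print("yaw",yaw,np.arctan2(ey[1],ey[0])-np.pi/2)
# wheel: dark mask
m=cv2.inRange(im,(0,0,0),(48,48,48)); m[:,:226]=0;m[:,268:]=0;m[:150]=0;m[190:]=0
n,l,st,ce=cv2.connectedComponentsWithStats(m);k=1+st[1:,4].argmax()
e=cv2.minEnclosingCircle(np.argwhere(l==k)[:,::-1].astype(np.float32));print("wheel",e)
h=onz(c,*e[0],.078); print("hub",h.round(4), "crop-based",onz(c,*P(187,175),.078).round(4))
r=onz(c,*P(588,240),.075); print("ring",r.round(4))
kn=onz(c,*P(167,112),.097); 
M=np.mean(B,0); 
for y in (yaw,):
    u=np.array([-np.sin(y),np.cos(y),0]); print("pred ring",(M-.078*u).round(4),"pred hub",(M+.078*u).round(4))
tip=onz(c,*P(172,352),.042); print("knob",kn.round(4),"tip",tip.round(4))
d=kn-h; t=tip-h; th=(np.arctan2(t[1],t[0])-np.arctan2(d[1],d[0]))%(2*np.pi); th2=(yaw+np.pi-np.arctan2(d[1],d[0]))%(2*np.pi)
print("turn",th,th2,np.hypot(*d[:2]),np.hypot(*t[:2]))
# flask: head
Q=lambda x,y:((x+.5)/4-.5+370,(y+.5)/4-.5+240)
print("flask head",onz(c,*Q(442,100),.132).round(4),"belly",onz(c,*Q(396,118),.037).round(4))
si=s["color"]; 
m=cv2.inRange(si,(0,0,0),(50,50,50)); m[:170]=0;m[186:]=0;m[:,:374]=0;m[:,390:]=0
q=np.argwhere(m)[:,::-1]; print(q.min(0),q.max(0),q.mean(0)); pt=q.mean(0)
mt=cv2.inRange(im,(0,0,0),(50,50,50)); mt[:250]=0;mt[280:]=0;mt[:,:472]=0;mt[:,492:]=0
q=np.argwhere(mt)[:,::-1]; print(q.mean(0)); print("tri head", tri(c,q.mean(0),s,pt), onz(c,*q.mean(0),.132))
E
```

```text
bolts [[ 0.7045  0.1462  0.012 ]
 [ 0.6622 -0.0896  0.012 ]
 [ 0.5998  0.1647  0.012 ]
 [ 0.5578 -0.0709  0.012 ]] mean [0.6311 0.0376 0.012 ]
yaw -0.17560789831700274 -0.17702771059375366
wheel ((247.02206420898438, 170.23529052734375), 17.633962631225586)
hub [0.6429 0.1134 0.078 ] crop-based [0.6442 0.1134 0.078 ]
ring [ 0.6169 -0.0407  0.075 ]
pred ring [ 0.6175 -0.0392  0.012 ] pred hub [0.6447 0.1144 0.012 ]
knob [0.6639 0.1187 0.097 ] tip [0.5819 0.1237 0.042 ]
turn 2.7267885552147764 2.718880822049157 0.02168217361785566 0.061878070251348186
flask head [ 0.4497 -0.3111  0.132 ] belly [ 0.4495 -0.3138  0.037 ]
[377 173] [386 180] [381.7        176.31666667]
[480.13533835 264.58646617]
tri head (array([ 0.45029874, -0.31334338,  0.12392846]), np.float64(0.00033733137295023684)) [ 0.44976241 -0.31115878  0.132     ]
```

>>> {"fn": "play_rows", "kwargs": {"increments": "0 0 -0.15 0 0 0 1; 0 0 -0.3 0 0 0 1; 0 0 -0.3 0 0 0 1", "grip_force": 40}}

```text
time: 0.6
ee_pos: [0.2065, -0.5899, 0.2225]
eef_rot: [0.949, 0.314, 0.0, -0.0]
ft_force: [0.7, -0.2, -0.4]
width: 0.0867
grip_force: 0.0
```

```bash
python3 -c "
from h import *
s=read_state();print(s['joint_positions'].round(3),R.from_quat(s['eef_rot']).as_matrix().round(3),s['ee_pos'])"
```

```text
[ 1.243  0.334 -0.105  1.458  0.035  1.351  0.204] [[ 0.802  0.597  0.   ]
 [ 0.597 -0.802  0.   ]
 [ 0.    -0.    -1.   ]] [ 0.20652055 -0.5898522   0.22247586]
```

The crop confirms the bare-metal flask at (470,269), between the two purple ones. It stands at about (0.450,-0.313). The wheel needs about 2.72 rad CCW, so I'll do that first.

>>> {"fn": "play_rows", "kwargs": {"increments": "0 0 0.1 0.0465 -0.0183 0 1;0 0 0.2 0.093 -0.0366 0 1;0 0 0.254 0.1395 -0.0549 0 1;0 0 0.254 0.186 -0.0732 0 1;0 0 0.254 0.2325 -0.0915 0 1;0 0 0.254 0.279 -0.1098 0 1;0 0 0.254 0.3255 -0.128 0 1;0 0 0.254 0.372 -0.1463 0 1"}}

```text
time: 1.4
ee_pos: [0.4194, -0.2493, 0.2229]
eef_rot: [0.982, 0.188, 0.0, 0.0]
ft_force: [0.8, -0.4, -0.5]
width: 0.0871
grip_force: 0.0
```

```bash
cat > to.py <<'E'
from h import *; import sys
s=read_state(); t=np.array(eval(sys.argv[1])); r=R.from_quat(s['eef_rot']); m=r.as_matrix()
print(s['time'],s['joint_positions'].round(3),'pos',s['ee_pos'].round(4),'yaw',np.arctan2(m[1,0],m[0,0]).round(4),'tooldelta',(m.T@(t-s['ee_pos'])).round(4),'F',s['ft_force'].round(1),'w',s['width'].round(4))
E
python3 to.py "[.644,.1138,.2225]"
```

```text
Traceback (most recent call last):
  File "to.py", line 3, in <module>
    print(s['time'],s['joint_positions'].round(3),'pos',s['ee_pos'].round(4),'yaw',np.arctan2(m[1,0],m[0,0]).round(4),'tooldelta',(m.T@(t-s['ee_pos'])).round(4),'F',s['ft_force'].round(1),'w',s['width'].round(4))
                                                                                                                                                                                                ^^^^^^^^^^^^^^^^
AttributeError: 'float' object has no attribute 'round'
```

```bash
sed -i "s/s\['width'\].round(4)/round(s['width'],4)/" to.py
python3 to.py "[.644,.1138,.2225]"
```

```text
1.4 [ 0.816  0.05  -0.383  1.795  0.02   1.299 -0.765] pos [ 0.4194 -0.2493  0.2229] yaw 0.3773 tooldelta [ 3.426e-01 -2.548e-01  3.000e-04] F [ 0.8 -0.4 -0.5] w 0.0871
```

>>> {"fn": "play_rows", "kwargs": {"increments": "0 0 0 0.04 -0.0297 0 1;0 0 0 0.08 -0.0595 0 1;0 0 0 0.12 -0.0892 0 1;0 0 0 0.16 -0.119 0 1;0 0 0 0.2 -0.1487 0 1;0 0 0 0.24 -0.1785 0 1;0 0 0 0.28 -0.2082 0 1;0 0 0 0.31 -0.2306 0 1"}}

```text
time: 2.2
ee_pos: [0.6209, 0.0818, 0.2223]
eef_rot: [0.982, 0.188, 0.0, -0.0]
ft_force: [0.5, -0.3, 0.2]
width: 0.087
grip_force: 0.0
```

>>> {"fn": "play_rows", "kwargs": {"increments": "0 0 0 0.0326 -0.0242 0.03 1;0 0 0 0.0326 -0.0242 0.06 1;0 0 0 0.0326 -0.0242 0.06 1;0 0 0 0.0326 -0.0242 0.06 1"}}

```text
time: 2.6
ee_pos: [0.6412, 0.1123, 0.1629]
eef_rot: [0.982, 0.189, -0.0, 0.0]
ft_force: [0.5, -0.1, 0.4]
width: 0.087
grip_force: 0.0
```

```bash
python3 to.py "[.644,.1138,.058]"; python3 -c "
from h import *
c=camera('top');cv2.imwrite('pics/w2.png',cv2.resize(c['color'][100:240,170:370,::-1],(800,560),interpolation=2))"
```

```text
2.6 [ 0.204  0.498 -0.618  1.436  0.292  1.301 -1.626] pos [0.6412 0.1123 0.1629] yaw 0.3793 tooldelta [ 0.0032 -0.0004  0.1049] F [ 0.5 -0.1  0.4] w 0.087
```

View pics/w2.png

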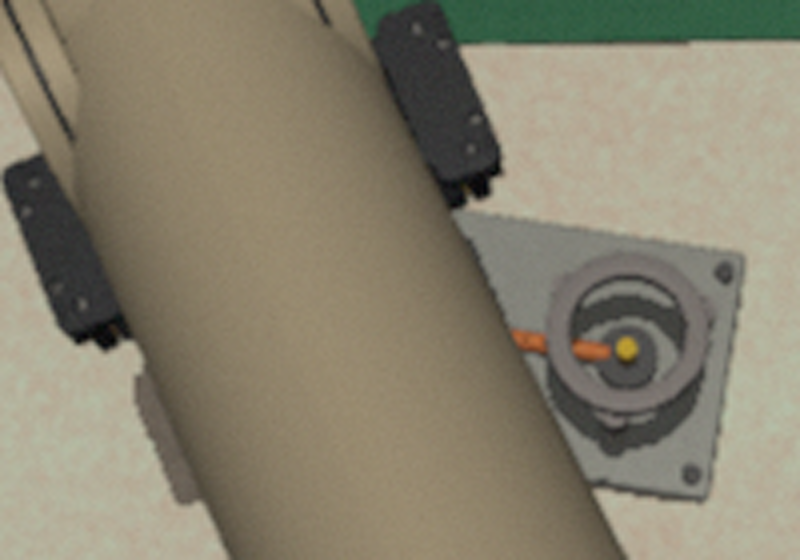

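The arm hides the wheel in this view, leaving only the ring visible at crop (628,335). I'll descend over the wheel and close.

>>> {"fn": "play_rows", "kwargs": {"increments": "0 0 0 0.003 0 0.03 1;0 0 0 0.003 0 0.06 1;0 0 0 0.003 0 0.085 1;0 0 0 0.003 0 0.105 1;0 0 0 0.003 0 0.105 1"}}

```text
time: 3.15
ee_pos: [0.6436, 0.1127, 0.0569]
eef_rot: [0.982, 0.189, -0.001, 0.0]
ft_force: [-0.3, -0.8, 0.3]
width: 0.0868
grip_force: 0.0
```

>>> {"fn": "play_rows", "kwargs": {"increments": "0 0 0 0 0 0 0.7;0 0 0 0 0 0 0.7;0 0 0 0 0 0 0.7;0 0 0 0 0 0 0.7;0 0 0 0 0 0 0.7;0 0 0 0 0 0 0.7", "grip_force": 25}}

```text
time: 3.75
ee_pos: [0.6447, 0.1146, 0.0589]
eef_rot: [0.982, 0.19, 0.001, 0.0]
ft_force: [-1.6, 0.2, 7.0]
width: 0.0658
grip_force: 25.0
```

```bash
python3 to.py "[.644,.1138,.058]"; python3 -c "
from h import *
c=camera('side');cv2.imwrite('pics/w3.png',cv2.resize(c['color'][200:340,150:350,::-1],(800,560),interpolation=2))"
```

```text
3.75 [ 0.183  0.597 -0.587  1.526  0.353  1.124 -1.666] pos [0.6447 0.1146 0.0589] yaw 0.3826 tooldelta [-0.001   0.0005  0.0009] F [-1.6  0.2  7. ] w 0.0658
```

View pics/w3.png

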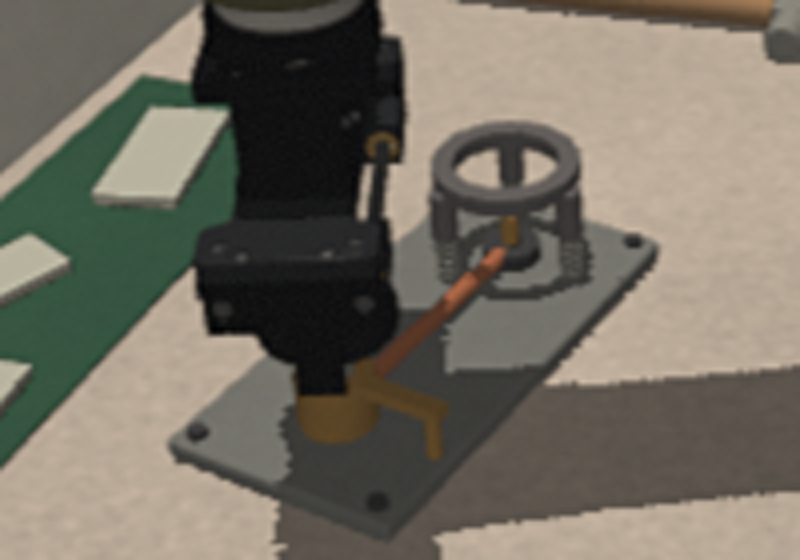

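The fingers have closed on the rim at 66 mm, with the brass pointer at crop (420,400). Now I'll turn it CCW.

>>> {"fn": "play_rows", "kwargs": {"increments": "0 0 -0.13 0 0 0 0.7;0 0 -0.26 0 0 0 0.7;0 0 -0.39 0 0 0 0.7;0 0 -0.52 0 0 0 0.7;0 0 -0.65 0 0 0 0.7;0 0 -0.78 0 0 0 0.7;0 0 -0.91 0 0 0 0.7;0 0 -1.04 0 0 0 0.7"}}

```text
time: 4.6
ee_pos: [0.645, 0.1144, 0.0589]
eef_rot: [0.756, 0.655, 0.001, 0.001]
ft_force: [1.1, -0.6, 5.5]
width: 0.0658
grip_force: 25.0
```

```bash
python3 to.py "[.644,.1138,.058]"
```

```text
4.6 [ 0.313  0.659 -0.784  1.518  0.491  1.167 -0.704] pos [0.645  0.1144 0.0589] yaw 1.4275 tooldelta [-0.0007 -0.0009  0.0009] F [ 1.1 -0.6  5.5] w 0.0658
```

>>> {"fn": "play_rows", "kwargs": {"increments": "0 0 -0.13 0 0 0 0.7;0 0 -0.26 0 0 0 0.7;0 0 -0.39 0 0 0 0.7;0 0 -0.52 0 0 0 0.7;0 0 -0.65 0 0 0 0.7;0 0 -0.78 0 0 0 0.7;0 0 -0.91 0 0 0 0.7;0 0 -1.04 0 0 0 0.7"}}

```text
time: 5.4
ee_pos: [0.6454, 0.1146, 0.059]
eef_rot: [0.331, 0.944, 0.001, 0.001]
ft_force: [2.7, 1.0, 3.9]
width: 0.0658
grip_force: 25.0
```

>>> {"fn": "play_rows", "kwargs": {"increments": "0 0 -0.12 0 0 0 0.7;0 0 -0.24 0 0 0 0.7;0 0 -0.36 0 0 0 0.7;0 0 -0.48 0 0 0 0.7;0 0 -0.6 0 0 0 0.7;0 0 -0.63 0 0 0 0.7;0 0 -0.63 0 0 0 0.7;0 0 -0.63 0 0 0 0.7"}}

```text
time: 6.2
ee_pos: [0.6454, 0.1148, 0.0589]
eef_rot: [0.025, 1.0, 0.0, 0.002]
ft_force: [2.8, 1.1, 4.8]
width: 0.066
grip_force: 25.0
```

```bash
python3 to.py "[.644,.1138,.058]"
```

```text
6.2 [ 0.479  0.802 -1.081  1.509  0.727  1.269  0.828] pos [0.6454 0.1148 0.0589] yaw 3.0923 tooldelta [ 0.0014 -0.001   0.0009] F [2.8 1.1 4.8] w 0.066
```

>>> {"fn": "play_rows", "kwargs": {"increments": "0 0 0 0 0 0 1;0 0 0 0 0 0 1;0 0 0 0 0 0 1;0 0 0 0 0 0 1;0 0 0 0 0 -0.04 1;0 0 0 0 0 -0.08 1;0 0 0 0 0 -0.12 1;0 0 0 0 0 -0.16 1"}}

```text
time: 7.0
ee_pos: [0.6438, 0.1143, 0.2191]
eef_rot: [0.024, 1.0, -0.0, -0.0]
ft_force: [0.5, 0.2, 0.2]
width: 0.0867
grip_force: 0.0
```

```bash
python3 to.py "[.450,-.3125,.22]"
```

```text
7.0 [ 0.499  0.67  -1.174  1.338  0.61   1.519  0.905] pos [0.6438 0.1143 0.2191] yaw 3.0929 tooldelta [ 0.1727 -0.4357 -0.0008] F [0.5 0.2 0.2] w 0.0867
```

>>> {"fn": "play_rows", "kwargs": {"increments": "0 0 0.13 0.01 -0.025 0 1;0 0 0.26 0.02 -0.05 0 1;0 0 0.4 0.032 -0.08 0 1;0 0 0.53 0.043 -0.109 0 1;0 0 0.67 0.054 -0.136 0 1;0 0 0.8 0.065 -0.163 0 1;0 0 0.94 0.076 -0.19 0 1;0 0 1.07 0.0864 -0.218 0 1"}}

```text
time: 7.8
ee_pos: [0.5463, -0.1001, 0.2175]
eef_rot: [0.533, 0.846, -0.0, -0.0]
ft_force: [0.4, 1.0, 0.4]
width: 0.0868
grip_force: 0.0
```

```bash
python3 to.py "[.450,-.3125,.22]"; python3 - <<'E'
from h import *
c=camera("top"); im=c["color"][:,:,::-1]
cv2.imwrite("pics/v4.png",cv2.resize(im[135:235,210:370],(800,500),interpolation=cv2.INTER_CUBIC))
E
```

```text
7.8 [ 0.981  0.361 -1.079  1.614  0.324  1.363  0.307] pos [ 0.5463 -0.1001  0.2175] yaw 2.0172 tooldelta [-0.15   -0.1786 -0.0024] F [0.4 1.  0.4] w 0.0868
```

View pics/v4.png

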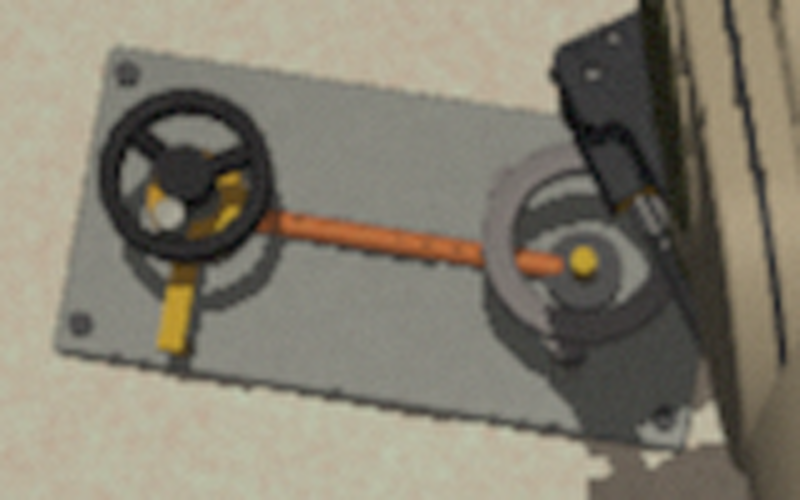

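The knob now sits at crop (163,213), short of the pointer bar, so I'll work out how far off it is.

```bash
python3 - <<'E'
from h import *
c=camera("top")
P=lambda x,y:((x+.5)/5-.5+210,(y+.5)/5-.5+135)
h=np.array([.6445,.1142])
for q in [(167,112),(163,213)]:
  for hh in (h,np.array([.6435,.1134])):
    k=onz(c,*P(*q),.097)[:2]-hh; print(k.round(4),np.hypot(*k), (np.pi-.176-np.arctan2(k[1],k[0]))%(2*np.pi))
E
```

```text
[0.0194 0.0045] 0.019926252777879745 2.7399382867329836
[0.0204 0.0053] 0.02108722655990631 2.713569785010542
[-0.0199  0.0058] 0.020686138742045657 0.10788886517329965
[-0.0189  0.0066] 0.01997774883230353 0.1603748133412508
```

About 0.13 rad is left, which is inside tolerance but not by much. I'll regrip and trim it.

```bash
python3 to.py "[.6448,.1144,.22]"
```

```text
7.9 [ 0.984  0.361 -1.076  1.613  0.326  1.364  0.308] pos [ 0.5458 -0.104   0.2173] yaw 2.0124 tooldelta [ 0.1551  0.1828 -0.0034] F [ 0.2 -0.5  0.7] w 0.0867
```

>>> {"fn": "play_rows", "kwargs": {"increments": "0 0 0 0.031 0.0366 0 1;0 0 0 0.062 0.0731 0 1;0 0 0 0.093 0.1097 0 1;0 0 0 0.124 0.1462 0 1;0 0 0 0.1551 0.1828 0 1;0 0 0 0.1551 0.1828 0.04 1;0 0 0 0.1551 0.1828 0.06 1;0 0 0 0.1551 0.1828 0.06 1"}}

```text
time: 8.7
ee_pos: [0.6422, 0.1207, 0.1542]
eef_rot: [0.53, 0.848, -0.002, -0.002]
ft_force: [-0.1, -0.6, -0.2]
width: 0.087
grip_force: 0.0
```

```bash
python3 to.py "[.6448,.1144,.058]"
```

```text
8.7 [ 0.414  0.639 -0.989  1.422  0.532  1.369 -0.136] pos [0.6422 0.1207 0.1542] yaw 2.0254 tooldelta [-0.0069  0.      0.0962] F [-0.1 -0.6 -0.2] w 0.087
```

>>> {"fn": "play_rows", "kwargs": {"increments": "0 0 0 -0.007 0 0.02 1;0 0 0 -0.007 0 0.04 1;0 0 0 -0.007 0 0.04 1;0 0 0 -0.007 0 0.04 1"}}

```text
time: 9.1
ee_pos: [0.6472, 0.1142, 0.119]
eef_rot: [0.531, 0.848, 0.0, 0.0]
ft_force: [0.1, 0.3, 0.8]
width: 0.0871
grip_force: 0.0
```

```bash
python3 to.py "[.6448,.1144,.058]"
```

```text
9.1 [ 0.417  0.671 -0.97   1.454  0.56   1.309 -0.143] pos [0.6472 0.1142 0.119 ] yaw 2.023 tooldelta [ 0.0013 -0.0022  0.061 ] F [0.1 0.3 0.8] w 0.0871
```

>>> {"fn": "play_rows", "kwargs": {"increments": "0 0 0 0.001 -0.002 0.03 1;0 0 0 0.001 -0.002 0.05 1;0 0 0 0.001 -0.002 0.06 1;0 0 0 0.001 -0.002 0.06 1"}}

```text
time: 9.5
ee_pos: [0.6446, 0.114, 0.0577]
eef_rot: [0.531, 0.848, -0.0, -0.0]
ft_force: [0.1, -0.5, 0.0]
width: 0.0873
grip_force: 0.0
```

>>> {"fn": "play_rows", "kwargs": {"increments": "0 0 0 0 0 0 0.7;0 0 0 0 0 0 0.7;0 0 0 0 0 0 0.7;0 0 0 0 0 0 0.7;0 0 0 0 0 0 0.7;0 0 0 0 0 0 0.7;0 0 0 0 0 0 0.7"}}

```text
time: 10.2
ee_pos: [0.6453, 0.1142, 0.0585]
eef_rot: [0.531, 0.848, 0.001, 0.001]
ft_force: [1.1, 0.4, 6.9]
width: 0.0672
grip_force: 25.0
```

```bash
python3 to.py "[.6448,.1144,.058]"
```

```text
10.2 [ 0.403  0.725 -0.935  1.512  0.607  1.213 -0.175] pos [0.6453 0.1142 0.0585] yaw 2.0227 tooldelta [ 0.0004 -0.0004  0.0005] F [1.1 0.4 6.9] w 0.0672
```

>>> {"fn": "play_rows", "kwargs": {"increments": "0 0 -0.05 0 0 0 0.7;0 0 -0.1 0 0 0 0.7;0 0 -0.13 0 0 0 0.7;0 0 -0.13 0 0 0 0.7;0 0 -0.13 0 0 0 0.7;0 0 -0.13 0 0 0 0.7;0 0 -0.13 0 0 0 0.7"}}

```text
time: 10.9
ee_pos: [0.6454, 0.1142, 0.0585]
eef_rot: [0.474, 0.88, 0.001, 0.001]
ft_force: [0.4, 0.7, 5.8]
width: 0.0676
grip_force: 25.0
```

```bash
python3 to.py "[.6448,.1144,.058]"
```

```text
10.9 [ 0.416  0.736 -0.958  1.511  0.625  1.221 -0.056] pos [0.6454 0.1142 0.0585] yaw 2.1529 tooldelta [ 0.0004 -0.0004  0.0005] F [0.4 0.7 5.8] w 0.0676
```

>>> {"fn": "play_rows", "kwargs": {"increments": "0 0 0 0 0 0 1;0 0 0 0 0 0 1;0 0 0 0 0 0 1;0 0 0 0 0 0 1;0 0 0 0 0 -0.04 1;0 0 0 0 0 -0.08 1;0 0 0 0 0 -0.12 1;0 0 0 0 0 -0.16 1"}}

```text
time: 11.7
ee_pos: [0.6443, 0.1139, 0.219]
eef_rot: [0.474, 0.88, -0.0, -0.0]
ft_force: [0.5, 0.2, -0.1]
width: 0.087
grip_force: 0.0
```

```bash
python3 to.py "[.450,-.3125,.22]"
```

```text
11.7 [ 0.439  0.604 -1.039  1.339  0.514  1.479  0.02 ] pos [0.6443 0.1139 0.219 ] yaw 2.153 tooldelta [-0.2493 -0.3968 -0.0009] F [ 0.5  0.2 -0.1] w 0.087
```

>>> {"fn": "play_rows", "kwargs": {"increments": "0 0 0.12 -0.0249 -0.0397 0 1;0 0 0.24 -0.05 -0.0794 0 1;0 0 0.36 -0.0748 -0.119 0 1;0 0 0.48 -0.1 -0.1587 0 1;0 0 0.6 -0.1247 -0.1984 0 1;0 0 0.72 -0.15 -0.238 0 1;0 0 0.84 -0.1745 -0.2778 0 1;0 0 0.96 -0.2 -0.3174 0 1"}}

```text
time: 12.5
ee_pos: [0.4882, -0.2291, 0.2177]
eef_rot: [0.829, 0.56, -0.0, 0.0]
ft_force: [1.1, -1.3, 0.2]
width: 0.0869
grip_force: 0.0
```

>>> {"fn": "play_rows", "kwargs": {"increments": "0 0 0.1 0 0 0 1;0 0 0.2 0 0 0 1;0 0 0.23 0 0 0 1;0 0 0.23 0 0 0 1"}}

```text
time: 12.9
ee_pos: [0.4895, -0.2273, 0.2175]
eef_rot: [0.886, 0.464, -0.0, 0.0]
ft_force: [-0.8, -0.4, -0.8]
width: 0.0869
grip_force: 0.0
```

```bash
python3 to.py "[.450,-.3125,.19]"; python3 - <<'E'
from h import *
c=camera("top"); im=c["color"][:,:,::-1]
cv2.imwrite("pics/v5.png",cv2.resize(im[135:235,210:370],(800,500),interpolation=cv2.INTER_CUBIC))
E
```

```text
12.9 [ 1.103  0.247 -0.866  1.659  0.194  1.325 -0.401] pos [ 0.4895 -0.2273  0.2175] yaw 0.9647 tooldelta [-0.0925  0.0161  0.0276] F [-0.8 -0.4 -0.8] w 0.0869
```

View pics/v5.png

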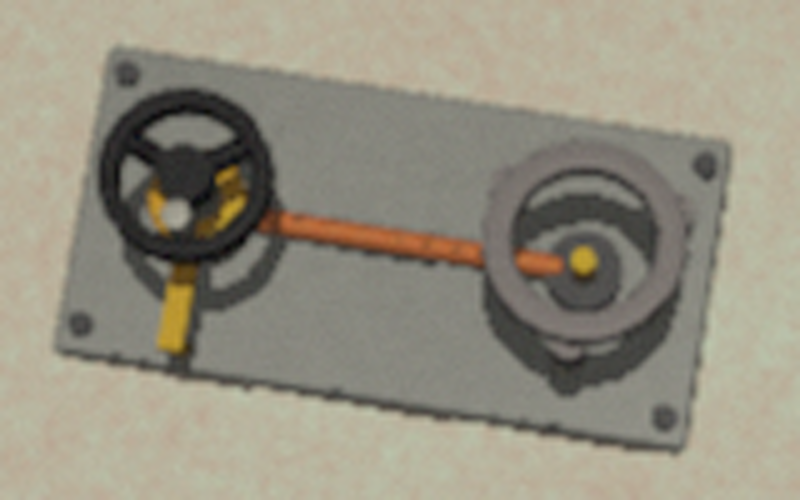

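The knob is at crop (175,212), close to the pointer line. I'll check it by blob and refine the ring and flask centres.

```bash
python3 - <<'E'
from h import *
c=camera("top"); s=camera("side"); im=c["color"][:,:,::-1]
P=lambda x,y:((x+.5)/5-.5+210,(y+.5)/5-.5+135)
g=im.min(2).astype(float); w=np.clip(g[172:183,239:251]-120,0,None); yy,xx=np.mgrid[172:183,239:251]
p=((w*xx).sum()/w.sum(),(w*yy).sum()/w.sum()); print(p,P(175,212))
for q in (p,P(175,212)):
  k=onz(c,*q,.097)[:2]-[.6443,.1140]; print(k,(np.pi-.176-np.arctan2(k[1],k[0])))
# ring in side view: project predicted circle & overlay
o=s["color"][:,:,::-1].copy()
for cen,rad,z in [((.6172,-.040),.040,.075),((.6172,-.040),.028,.075),((.450,-.3128),.012,.132),((.450,-.3128),.033,.036)]:
  for im_,cc in ((o,s),(im:=np.ascontiguousarray(im),c)):
    for a in np.linspace(0,6.28,60):
      u=proj(cc,(cen[0]+rad*np.cos(a),cen[1]+rad*np.sin(a),z)); im_[int(round(u[1])),int(round(u[0]))]=(0,255,0)
A=cv2.resize(o[215:285,240:330],(400,300),interpolation=0);B=cv2.resize(im[145:220,290:370],(400,300),interpolation=0)
C=cv2.resize(o[165:235,350:440],(400,300),interpolation=0);D=cv2.resize(im[235:310,430:510],(400,300),interpolation=0)
cv2.imwrite("pics/ov.png",np.vstack([np.hstack([A,B]),np.hstack([C,D])]))
E
```

```text
(np.float64(244.765243902439), np.float64(177.6189024390244)) (244.6, 177.0)
[-0.02054142  0.00113735] -0.12068773841492897
[-0.01933854  0.00145492] -0.1009071882834438
```

View pics/ov.png

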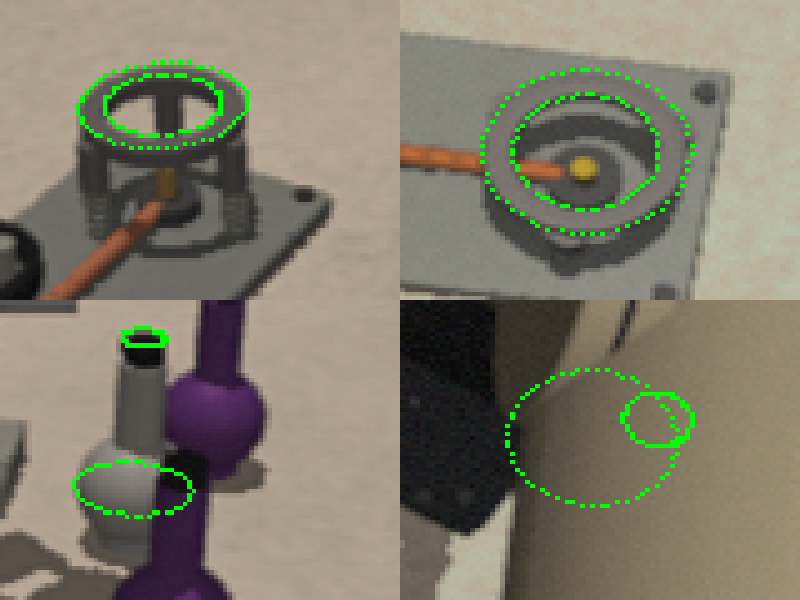

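The ring and flask overlays match in both views, to within about 1 px. The knob is about 0.1 rad from the mark, which is within tolerance. Next, the flask.

>>> {"fn": "play_rows", "kwargs": {"increments": "0 0 0 -0.046 0.008 0 1;0 0 0 -0.0925 0.0161 0.01 1;0 0 0 -0.0925 0.0161 0.0276 1;0 0 0 -0.0925 0.0161 0.0276 1;0 0 0 -0.0925 0.0161 0.0276 1"}}

```text
time: 13.55
ee_pos: [0.4504, -0.3115, 0.1903]
eef_rot: [0.886, 0.464, 0.0, -0.0]
ft_force: [0.4, -0.1, 1.0]
width: 0.0871
grip_force: 0.0
```

```bash
python3 to.py "[.450,-.3128,.081]"
```

```text
13.55 [ 1.217  0.278 -0.809  1.678  0.208  1.275 -0.24 ] pos [ 0.4504 -0.3115  0.1903] yaw 0.9653 tooldelta [-0.0014  0.0004  0.1093] F [ 0.4 -0.1  1. ] w 0.0871
```

>>> {"fn": "play_rows", "kwargs": {"increments": "0 0 0 -0.001 0 0.03 1;0 0 0 -0.001 0 0.06 1;0 0 0 -0.001 0 0.09 1;0 0 0 -0.001 0 0.109 1;0 0 0 -0.001 0 0.109 1"}}

```text
time: 14.05
ee_pos: [0.4491, -0.3116, 0.0797]
eef_rot: [0.886, 0.464, -0.0, -0.001]
ft_force: [-0.1, 0.7, -0.0]
width: 0.0874
grip_force: 0.0
```

>>> {"fn": "play_rows", "kwargs": {"increments": "0 0 0 0 0 0 0.6;0 0 0 0 0 0 0.45;0 0 0 0 0 0 0.2;0 0 0 0 0 0 0.2;0 0 0 0 0 0 0.2;0 0 0 0 0 0 0.2;0 0 0 0 0 0 0.2;0 0 0 0 0 0 0.2", "grip_force": 40}}

```text
time: 14.85
ee_pos: [0.4492, -0.3136, 0.0809]
eef_rot: [0.886, 0.463, -0.0, -0.0]
ft_force: [-0.3, 0.5, 0.1]
width: 0.0309
grip_force: 0.0
```

```bash
python3 to.py "[.450,-.3128,.25]"
```

```text
14.85 [ 1.174  0.395 -0.769  1.796  0.309  1.075 -0.314] pos [ 0.4492 -0.3136  0.0809] yaw 0.9627 tooldelta [ 0.0011  0.0002 -0.1691] F [-0.3  0.5  0.1] w 0.0309
```

Still closing, so I'll give it a few more rows and then lift.

>>> {"fn": "play_rows", "kwargs": {"increments": "0 0 0 0 0 0 0.2;0 0 0 0 0 0 0.2;0 0 0 0 0 0 0.2;0 0 0 0 0 -0.02 0.2;0 0 0 0 0 -0.05 0.2;0 0 0 0 0 -0.09 0.2;0 0 0 0 0 -0.13 0.2;0 0 0 0 0 -0.13 0.2"}}

```text
time: 15.65
ee_pos: [0.4515, -0.3145, 0.2161]
eef_rot: [0.886, 0.463, 0.001, 0.004]
ft_force: [1.3, 1.1, -1.7]
width: 0.027
grip_force: 39.9
```

```bash
python3 to.py "[.617,-.040,.22]"; python3 - <<'E'
from h import *
s=camera("side"); cv2.imwrite("pics/lift.png",cv2.resize(s["color"][60:260,300:500,::-1],(600,600),interpolation=2))
E
```

```text
15.65 [ 1.227  0.257 -0.816  1.643  0.195  1.317 -0.228] pos [ 0.4515 -0.3145  0.2161] yaw 0.963 tooldelta [ 0.3198 -0.0209 -0.0043] F [ 1.3  1.1 -1.7] w 0.027
```

View pics/lift.png

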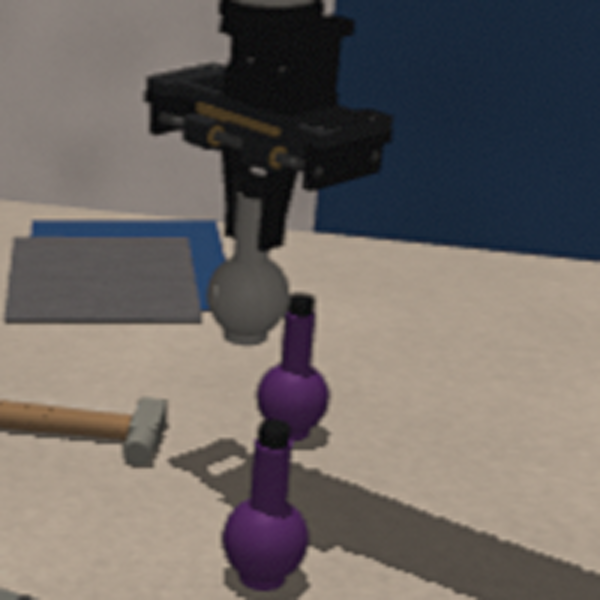

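The flask is held upright. Moving over the ring.

>>> {"fn": "play_rows", "kwargs": {"increments": "0 0 0 0.03 -0.002 0 0.2;0 0 0 0.075 -0.005 0 0.2;0 0 0 0.12 -0.008 0 0.2;0 0 0 0.165 -0.011 0 0.2;0 0 0 0.21 -0.014 0 0.2;0 0 0 0.255 -0.0166 0 0.2;0 0 0 0.295 -0.0193 0 0.2;0 0 0 0.319 -0.021 0 0.2"}}

```text
time: 16.5
ee_pos: [0.6144, -0.0358, 0.2089]
eef_rot: [0.885, 0.465, -0.001, -0.001]
ft_force: [0.1, 0.5, -2.2]
width: 0.0272
grip_force: 40.0
```

>>> {"fn": "play_rows", "kwargs": {"increments": "0 0 0 0 0 0 0.2;0 0 0 0 0 0 0.2;0 0 0 0 0 0 0.2"}}

```text
time: 16.8
ee_pos: [0.6136, -0.0412, 0.2099]
eef_rot: [0.887, 0.462, -0.001, -0.0]
ft_force: [-0.0, 0.2, -1.4]
width: 0.0269
grip_force: 40.0
```

```bash
python3 to.py "[.617,-.040,.16]"; python3 - <<'E'
from h import *
s=camera("side"); im=s["color"]; p=read_state()["ee_pos"]
f=p-[0,0,.081]
print([proj(s,f+[0,0,z]).round(1) for z in (0,.036,.07)])
# belly silhouette columns at row of belly centre
r=int(round(proj(s,f+[0,0,.036])[1])); cc=int(round(proj(s,f+[0,0,.036])[0]))
for rr in (r-4,r,r+4): print(rr,im[rr,cc-28:cc+30].mean(1).astype(int))
cv2.imwrite("pics/over.png",cv2.resize(im[140:290,220:380,::-1],(640,600),interpolation=2))
E
```

```text
16.8 [ 0.659  0.459 -0.895  1.47   0.36   1.387 -0.861] pos [ 0.6136 -0.0412  0.2099] yaw 0.9612 tooldelta [0.0031 0.0021 0.0499] F [-0.   0.2 -1.4] w 0.0269
[array([276.7, 216.3]), array([275.8, 200.8]), array([275. , 185.5])]
197 [163 163 164 164 163 161 160 160 163 163 164 157 116  86 105 112  99  81
  83  84  85  85  87  87  87  87  87  86  89  90  89  87  86  85  83  82
  82  81  79  76  74  70  65  74  89  95  96  97 100 101 102 104 105 105
 107 108 109 109]
201 [160 160 161 161 160 160 160 160 160 163 166 137  94  94 101 106  96  82
  81  84  85  86  86  88  89  90  90  90  91  91  91  89  87  85  84  83
  82  81  80  77  75  72  68  63  59  58  55  56  57  57  57  57  57  58
  59  57  60  60]
205 [163 162 162 161 159 160 161 163 164 165 166 152 109  72  79  87  91  94
  88  82  84  84  85  85  86  87  86  87  85  85  86  87  86  83  82  81
  80  79  78  75  72  68  64 105 152 170 169 167 166 164 163 163 163 165
 160 152 152 152]
```

View pics/over.png

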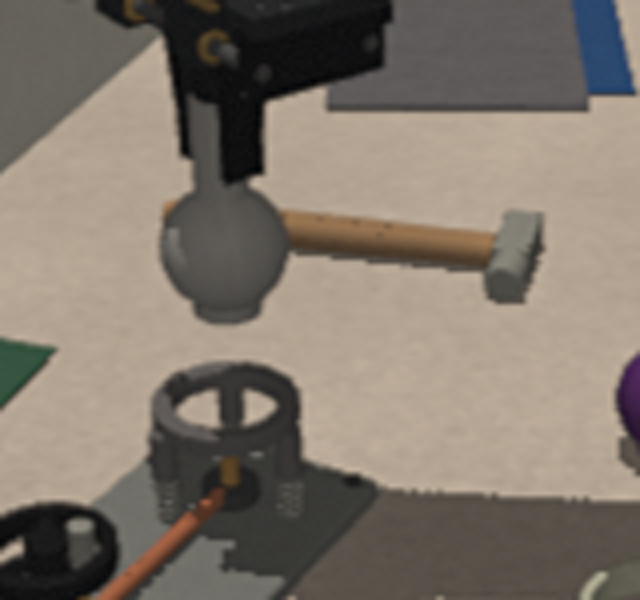

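The belly centre at u = 275.8 matches the prediction, so the flask is centred in the fingers and hanging above the ring. Lowering.

>>> {"fn": "play_rows", "kwargs": {"increments": "0 0 0 0.0025 0.002 0.01 0.2;0 0 0 0.0025 0.002 0.03 0.2;0 0 0 0.0025 0.002 0.045 0.2;0 0 0 0.0025 0.002 0.06 0.2;0 0 0 0.0025 0.002 0.06 0.2;0 0 0 0.0025 0.002 0.06 0.2"}}

```text
time: 17.45
ee_pos: [0.6173, -0.0388, 0.1509]
eef_rot: [0.886, 0.463, -0.0, -0.0]
ft_force: [1.5, 0.1, -2.1]
width: 0.027
grip_force: 40.0
```

```bash
python3 to.py "[.617,-.040,.138]"
```

```text
17.45 [ 0.642  0.51  -0.874  1.535  0.401  1.285 -0.892] pos [ 0.6173 -0.0388  0.1509] yaw 0.9627 tooldelta [-0.0011  0.0004  0.0129] F [ 1.5  0.1 -2.1] w 0.027
```

>>> {"fn": "play_rows", "kwargs": {"increments": "0 0 0 -0.001 0 0.005 0.2;0 0 0 -0.001 0 0.009 0.2;0 0 0 -0.001 0 0.012 0.2;0 0 0 -0.001 0 0.014 0.2;0 0 0 -0.001 0 0.016 0.2;0 0 0 -0.001 0 0.016 0.2;0 0 0 -0.001 0 0.016 0.2"}}

```text
time: 18.15
ee_pos: [0.617, -0.0396, 0.1354]
eef_rot: [0.886, 0.463, 0.0, 0.0]
ft_force: [0.3, 0.1, 1.8]
width: 0.0268
grip_force: 40.0
```

```bash
python3 to.py "[.617,-.040,.118]"
```

```text
18.15 [ 0.64   0.522 -0.868  1.554  0.412  1.257 -0.898] pos [ 0.617  -0.0396  0.1354] yaw 0.9628 tooldelta [-0.0004  0.0002  0.0174] F [0.3 0.1 1.8] w 0.0268
```

Contact is centred, with almost no side force. Pressing down.

>>> {"fn": "play_rows", "kwargs": {"increments": "0 0 0 0 0 0.003 0.2;0 0 0 0 0 0.006 0.2;0 0 0 0 0 0.009 0.2;0 0 0 0 0 0.012 0.2;0 0 0 0 0 0.015 0.2;0 0 0 0 0 0.017 0.2;0 0 0 0 0 0.017 0.2;0 0 0 0 0 0.017 0.2", "grip_force": 55}}

```text
time: 18.95
ee_pos: [0.6172, -0.0395, 0.1187]
eef_rot: [0.886, 0.463, 0.0, 0.0]
ft_force: [-2.1, -0.5, 10.2]
width: 0.0266
grip_force: 55.0
```

```bash
python3 to.py "[.617,-.040,.118]"
```

```text
18.95 [ 0.635  0.538 -0.86   1.571  0.425  1.229 -0.907] pos [ 0.6172 -0.0395  0.1187] yaw 0.9628 tooldelta [-0.0005  0.0001  0.0007] F [-2.1 -0.5 10.2] w 0.0266
```

>>> {"fn": "play_rows", "kwargs": {"increments": "0 0 0 0 0 0.001 0.2;0 0 0 0 0 0.002 0.2;0 0 0 0 0 0.003 0.2;0 0 0 0 0 0.003 0.2;0 0 0 0 0 0.003 0.2;0 0 0 0 0 0.003 0.2"}}

```text
time: 19.55
ee_pos: [0.6173, -0.0395, 0.116]
eef_rot: [0.886, 0.463, 0.001, 0.0]
ft_force: [-2.5, 0.2, 11.7]
width: 0.0269
grip_force: 55.0
```

```bash
python3 to.py "[.617,-.040,.118]";python3 - <<'E'
from h import *
o=[]
s=camera("side"); o.append(cv2.resize(s["color"][180:300,200:360,::-1],(800,600),interpolation=2))
cv2.imwrite("pics/end.png",o[0])
E
```

```text
19.55 [ 0.634  0.541 -0.859  1.573  0.428  1.224 -0.909] pos [ 0.6173 -0.0395  0.116 ] yaw 0.9628 tooldelta [-0.0006  0.0001 -0.002 ] F [-2.5  0.2 11.7] w 0.0269
```

View pics/end.png

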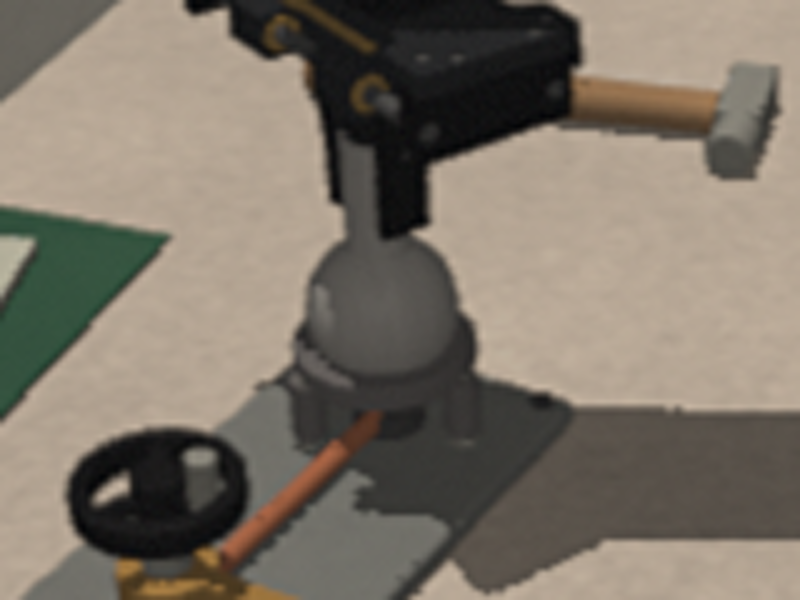

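The flask is seated and the ring is nearly down at crop (385,360), but the force still follows the spring rate. I'll press until the force jumps at the stop.

>>> {"fn": "play_rows", "kwargs": {"increments": "0 0 0 0 0 0.001 0.2;0 0 0 0 0 0.002 0.2;0 0 0 0 0 0.002 0.2;0 0 0 0 0 0.002 0.2"}}

```text
time: 20.0
ee_pos: [0.6176, -0.0393, 0.1155]
eef_rot: [0.886, 0.463, 0.001, 0.001]
ft_force: [-7.4, -0.5, 23.1]
width: 0.0269
grip_force: 55.1
```

```bash
python3 to.py "[.617,-.040,.118]"
```

```text
20.0 [ 0.633  0.541 -0.859  1.574  0.429  1.223 -0.91 ] pos [ 0.6176 -0.0393  0.1155] yaw 0.9628 tooldelta [-0.0009 -0.0001 -0.0025] F [-7.4 -0.5 23.1] w 0.0269
```

It's at the stop: the force jumped to 23 N. I'll settle, then hand in.

>>> {"fn": "play_rows", "kwargs": {"increments": "0 0 0 0 0 0 0.2;0 0 0 0 0 0 0.2;0 0 0 0 0 0 0.2;0 0 0 0 0 0 0.2;0 0 0 0 0 0 0.2"}}

```text
time: 20.5
ee_pos: [0.6175, -0.0394, 0.1154]
eef_rot: [0.886, 0.463, 0.001, 0.001]
ft_force: [-6.9, -0.9, 23.5]
width: 0.0269
grip_force: 55.1
```

```bash
python3 to.py "[.617,-.040,.118]"; python3 -c "
from bench import *
print(close_job())"
```

```text
20.5 [ 0.633  0.541 -0.859  1.574  0.429  1.223 -0.91 ] pos [ 0.6175 -0.0394  0.1154] yaw 0.9627 tooldelta [-0.0008 -0.0001 -0.0026] F [-6.9 -0.9 23.5] w 0.0269
the job is handed in; nothing more can be done
None
```

I handed the job in at 20.5 s, but the hand-in returned no verdict: the wheel is set about 0.1 rad past the pointer mark (0.25 allowed), and the flask is in the ring, still gripped and pressed to the stop at about 23 N.

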